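# Isolate the stringing machine and draw its fuse carrier

### The arm

A 6-joint arm with a two-finger parallel gripper is mounted at the origin on the work surface. World frame = base frame: x ahead of the robot, y to its left, z up, the work surface at z = 0. Lengths are in m, angles in rad, forces in N, time in s.
With the tool pointing down it reaches from about 0.375 to 0.9 m from the base axis. Payload 3.1 kg.
Tool frame: the origin (TCP) lies at the centre of the arm's flange, where the gripper is bolted on; the fingertips stand 173 mm ahead of it and the grasp point (between the pads) lies 155 mm ahead of it; z points along the fingers, y is the line along which they close (so a half turn about z gives the same grasp; the last joint's range is limited). The gripper opens to 85 mm and grips with 20 to 120 N. Pads are 22 mm wide; open, the fingers measure 114 mm over their backs; the gripper's body (76 mm by 85 mm) begins 54 mm behind the grasp point. The pads swing forward as they close: fully open they stand 13 mm farther back than shut.
Start: joints at [-1.387, 0.527, 1.433, -0, 1.181, -0.178], TCP at [0.222, -0.584, 0.405] pointing down, gripper open.
Joint ranges: [-3.08, 3.08], [-0.75, 2.2], [0.22, 2.44], [-1.43, 4.57], [0, 2.65], [-2.85, 2.85]. Speed limits (rad/s): [2.79, 2.79, 3.14, 3.14, 3.14, 3.14].

### API

Orientations are given as a unit quaternion [x, y, z, w].
In Python, from station import * gives the robot as it stands.
- The arm moves only by the shell command python3 -m jog 'ROWS' [OPENING] [FORCE]. ROWS is a JSON object of lists of equal length, an entry for each row: "linear": the shift along the world's x, y, z in mm, a list of three; "turn": the turn about the world's z in units of 5 degrees (1.0 is 5 degrees). A call has 1 to 12 rows; each row shifts and turns the commanded pose from where the row before left it; what a row does not reach is not made up. A row lasts 1/8 s, in which the tool goes at most 62.5 mm and 10.7 degrees, less where a joint would pass 70% of its speed; a pose out of reach is approached as far as the arm can. A call is refused whole if a number of a shift passes 62.5 or a number of a turn 1, either way. A call with a gripper value outside its range is refused whole. OPENING is the opening, from 0 (shut) to 1 (fully open), set as the call begins (- or left out, the last holds). The fingers move at their own pace and stop on an object; FORCE is the grip in N (left out, the last holds). Time passes only in rows, so rows that do not move let the fingers close. It gives the time, the measured TCP pose, the force, the opening and the grip force at its end, in the units of the state.
- sense(): the state, without advancing time (a new reading comes with each control period).
- snapshot(name): name is "scene" or "top"; returns the picture (400x640x3 uint8, red, green, blue); there is no depth.
- get_calibration(name): a dict with "fx", "fy", "cx", "cy" (pixels), "world_to_cam" (4x4, takes a point from world to camera coordinates). Camera axes: x right, y down, z forward; pixel columns grow to the right and rows downward; lengths in m; the calibration is good to about 2 mm. A picture is of the moment at which its call begins. get_calibration takes no time and is no camera call.
- sign_off(): hands the job in; it is judged then, once.
The state is a dict: "t": time; "q": joint angles; "qd": joint speeds; "tau": joint torques, N m; "tcp_pos": TCP position; "tool_rot": TCP orientation; "force": force on the tool from outside, world axes, zero at the start; "ft_torque": the same for the moment, N m; "finger_gap": opening from 0.0 (shut) to 1.0 (fully open); "gripper_force": force on a finger pad.
Only numpy, scipy, OpenCV 4.12 (cv2) and the standard library are available. Lean on these libraries where they do the work, as an engineer would, in place of code of your own. Each camera call takes 0.05 s, during which the arm holds its last target. There are 200 camera calls.

### The job

Make the stringing machine safe for a fuse check: first push the isolating plug (the oblong one) fully home into the oblong socket of the isolator box and let go of it. Then pinch the two side catches of the fuse carrier together, draw the carrier up out of the fuse base and finish while still holding it by its squeezed catches, upright and well clear above the base (about 5 cm of air below it); do not put it down. Leave the plug in its socket and the other things on the bench where they are.

Things in the scene. Friction and masses are not known exactly. Their poses are not given: they have to be found in the camera images.
- plug: Isolating plug, loose, about 90 g, standing upright on its prong. Black oblong head 46 x 30 mm (its x by y), at z = 20 to 62 mm, over a grey oblong prong 36 x 22 mm, 20 mm tall. Origin: centre of the prong's underside; z up. A half turn about z makes no difference.
- isolator: Isolator box, grey, fixed, 100 x 120 x 50 mm (x, y, z). Origin: centre of its underside; z up. Mid-top: one oblong socket hole 38 x 24 mm (x by y; 1 mm of play all round the prong), 22 mm deep, 2 mm chamfer. The plug is home when its head rests on the top: its origin 30 mm above the isolator's, its x axis along the isolator's x (either way round).
- isolator_hole0 (a point): Centre of the socket's mouth, on the top of the isolator box (50 mm above the bench).
- fuse_base: Fuse base, grey, fixed box 100 x 140 x 70 mm (x, y, z). Origin: centre of its underside; z up. Mid-top: a pocket, mouth 33 x 47 mm (x by y), 30 mm deep, in which the fuse carrier stands, its axes along the base's. Ledges along the mouth's +y and -y edges hold down the teeth of the carrier's catches.
- fuse_carrier: Fuse carrier, loose, black, about 125 g, 30 x 43 mm (x, y), 78 mm tall. Origin: centre of its foot; z up. It starts with its foot 40 mm above the bench, its upper 48 mm standing out of the base. On its +y and -y sides are grey catches, each 17 mm wide (x), at z = 38 to 72 mm, outer faces 56 mm apart; pinch both along y. It then lifts by friction: grip 20 to 30 N.
- catch_left (a joint): Catch on the carrier's +y side; moves straight in along y. 0 = out (locked), 0.006 m = fully in (both in: outer faces 44 mm apart). Its tooth is clear of the base's ledge once it is 4 to 5 mm in. Sprung outward: 2 N at 0, 5 N fully in.
- catch_right (a joint): The same for the catch on the carrier's -y side: 0 = out, 0.006 m = fully in.
- round_plug: Bystander: round black plug, standing, 34 mm across, 55 mm tall; it belongs elsewhere. Origin: centre of its underside.
- string_reel: Bystander: flat white reel, 90 mm across, 32 mm tall. Origin: centre of its underside.
- awl: Bystander: awl lying on the bench near the far edge.
- wrench: Bystander: wrench lying on the bench near the far edge.
- grip_roll: Bystander: dark rubber roll, 56 mm across, 28 mm tall. Origin: centre of its underside.
- oil_can: Bystander: small can, 44 mm across, 75 mm tall. Origin: centre of its underside.
- string_clamp: Bystander: metal string clamp, 70 mm long, 24 mm tall.
Not all that is in view belongs to the job. What is shaped like the fuse_carrier but green or purple is not meant.

How it is judged:
On the way, in this order (a step that is already met when the one before it is completed fails the run):
1. the plug is fully home in the isolator's socket and let go, the fuse carrier still in its base (z of plug in the frame of isolator below 0.0325 m and horizontal distance between plug and isolator_hole0 below 0.004 m and angle between plug's own z axis and vertical below 0.08 rad and contact force between plug and the fingers below 0.1 N and z of fuse_carrier in the frame of fuse_base below 0.045 m), for 0.2 s.
2. the fuse carrier, both catches pinched in, is drawn up out of its base (z of fuse_carrier in the frame of fuse_base above 0.075 m and value of joint each of catch_left, catch_right above 0.0035 m and contact force between fuse_carrier and the fingers above 2 N), for 0.2 s.
At the end, for the whole second after the job is handed in: Plug home in the socket (within 2.5 mm of fully down, 4 mm of centre, 0.08 rad of upright), not held; carrier still in the fingers (over 2 N), both catches in over 3.5 mm, upright within 0.35 rad, foot over 100 mm above the bench (30 mm over the base), nothing else touching it (z of plug in the frame of isolator below 0.0325 m and horizontal distance between plug and isolator_hole0 below 0.004 m and angle between plug's own z axis and vertical below 0.08 rad and contact force between plug and the fingers below 0.1 N and height (world z) of fuse_carrier above 0.1 m and angle between fuse_carrier's own z axis and vertical below 0.35 rad and value of joint each of catch_left, catch_right above 0.0035 m and contact force between fuse_carrier and the fingers above 2 N and linear speed of fuse_carrier below 0.03 m/s and contact force between fuse_carrier and fuse_base below 0.05 N and contact force between fuse_carrier and isolator below 0.05 N and contact force between fuse_carrier and plug below 0.05 N); the arm keeps its last pose, push and grip.
It fails at once if a bystander is shoved or knocked over (moved more than 30 mm) (distance of any of round_plug, string_reel, awl, wrench, grip_roll, oil_can, string_clamp from where it was at the start of the episode above 0.03 m).
It also fails if it takes over 58 s, if anything falls off the work surface, if the arm or the gripper's body presses on something with over 40 N, if the wrist force passes 120 N, or if a joint passes its speed limit or range.

## Working session

There is one attempt and no reset: what is moved stays moved. The work goes in short steps, Python scripts to look and compute and a shell command to move; the robot and the scene stay as the last step left them, time stands still between calls to the robot, and variables do not carry over. Pictures are saved under pics/ and viewed, at most 10 in all, crops included, and the job is handed in when it is done.

```bash
mkdir -p pics; ls; python3 - <<'E'
from station import *
import cv2
for n in("scene","top"):
    im=snapshot(n); cv2.imwrite(f"pics/{n}0.png",im[:,:,::-1])
    c=get_calibration(n); print(n,c)
s=sense();print(s)
E
```

```text
pics
scene {'fx': 462.17970383059, 'fy': 462.17970383059, 'cx': 325.71829448114084, 'cy': 193.82070057543243, 'world_to_cam': array([[ 0.62143561,  0.78339418, -0.01055226, -0.35613449],
       [ 0.63681665, -0.51291552, -0.57565807, -0.33914456],
       [-0.4563796 ,  0.35101457, -0.81762243,  1.43444771],
       [ 0.        ,  0.        ,  0.        ,  1.        ]])}
top {'fx': 468.07358411763096, 'fy': 468.07358411763096, 'cx': 320.159132304059, 'cy': 203.10077539161958, 'world_to_cam': array([[-2.29890567e-02, -9.99735088e-01,  1.12107448e-03,
         2.61996389e-02],
       [-9.83903895e-01,  2.24262130e-02, -1.77285621e-01,
         6.02872008e-01],
       [ 1.77213514e-01, -5.17865873e-03, -9.84158804e-01,
         1.18730337e+00],
       [ 0.00000000e+00,  0.00000000e+00,  0.00000000e+00,
         1.00000000e+00]])}
{'t': 0.1, 'q': array([-1.38651380e+00,  5.28365468e-01,  1.43376884e+00,  1.04050484e-05,
        1.18141485e+00, -1.78501949e-01]), 'qd': array([-0.00103738, -0.00329577, -0.00352711, -0.00090906,  0.00038939,
       -0.00031452]), 'tau': array([-2.63431696e-05, -4.43305600e+01, -1.78585678e+01, -1.07427056e-04,
        3.89685025e-03,  2.64333494e-05]), 'tcp_pos': array([ 0.22176916, -0.58400042,  0.4038376 ]), 'tool_rot': array([ 9.83593374e-01,  1.80397111e-01,  1.98369570e-06, -9.78264086e-04]), 'force': array([-1.6918403 , -0.7681335 , -0.38329147]), 'ft_torque': array([-0.03642606, -0.0217387 , -0.0186839 ]), 'gripper_force': 0.0, 'finger_gap': 1.003051707802606}
```

View pics/top0.png

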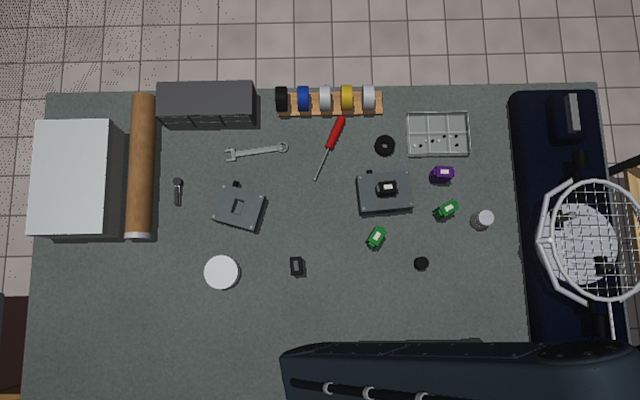

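View pics/scene0.png

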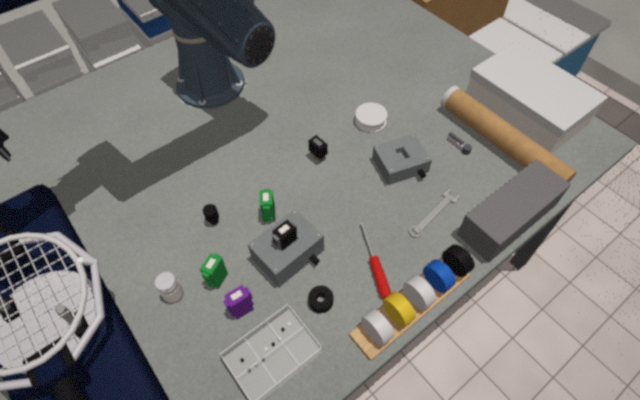

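The top view shows the isolator at (239,207), the plug at (297,267) and the fuse base with the black carrier at (386,190). The scene view shows them at (402,158), (318,147) and (286,240). Next I'll take enlarged crops.

```bash
cat > h.py <<'E'
import numpy as np, cv2
from station import *
def proj(n,P):
    c=get_calibration(n);p=np.c_[np.atleast_2d(P),np.ones(len(np.atleast_2d(P)))]@c["world_to_cam"].T
    return np.c_[c["fx"]*p[:,0]/p[:,2]+c["cx"],c["fy"]*p[:,1]/p[:,2]+c["cy"]]
def ray(n,u,v,z):
    c=get_calibration(n);M=c["world_to_cam"];R,t=M[:3,:3],M[:3,3]
    o=-R.T@t;d=R.T@np.array([(u-c["cx"])/c["fx"],(v-c["cy"])/c["fy"],1]);return o+d*(z-o[2])/d[2]
def tile(im,u,v,w=66,h=74,k=4):
    x,y=int(u-w/2),int(v-h/2);o=cv2.resize(im[y:y+h,x:x+w,::-1],None,fx=k,fy=k,interpolation=cv2.INTER_CUBIC)
    o=np.clip(o.astype(float)*1.6,0,255).astype(np.uint8)
    for a in range(0,w):
        if (x+a)%10==0: cv2.line(o,(a*k+k//2,0),(a*k+k//2,5),(0,255,255)); cv2.putText(o,str(x+a),(a*k-8,15),0,.3,(0,255,255))
    for b in range(0,h):
        if (y+b)%10==0: cv2.line(o,(0,b*k+k//2),(5,b*k+k//2),(0,255,255)); cv2.putText(o,str(y+b),(7,b*k+5),0,.3,(0,255,255))
    return o
E
python3 - <<'E'
from h import *
t=cv2.imread("pics/top0.png")[:,:,::-1];s=cv2.imread("pics/scene0.png")[:,:,::-1]
m=np.vstack([np.hstack([tile(t,*p) for p in((297,267),(239,207),(386,190))]),np.hstack([tile(s,*p) for p in((318,147),(402,158),(286,243))])])
cv2.imwrite("pics/m.png",m)
print(ray("top",297,264,.062),ray("top",238,207,.05),ray("top",387,186,.088),ray("scene",403,153,.05),ray("scene",286,230,.088))
E
```

```text
[0.44400148 0.07568152 0.062     ] [0.59846074 0.23072997 0.05      ] [ 0.6382912  -0.16187014  0.088     ] [0.60063577 0.23539407 0.05      ] [ 0.61916031 -0.14812759  0.088     ]
```

View pics/m.png

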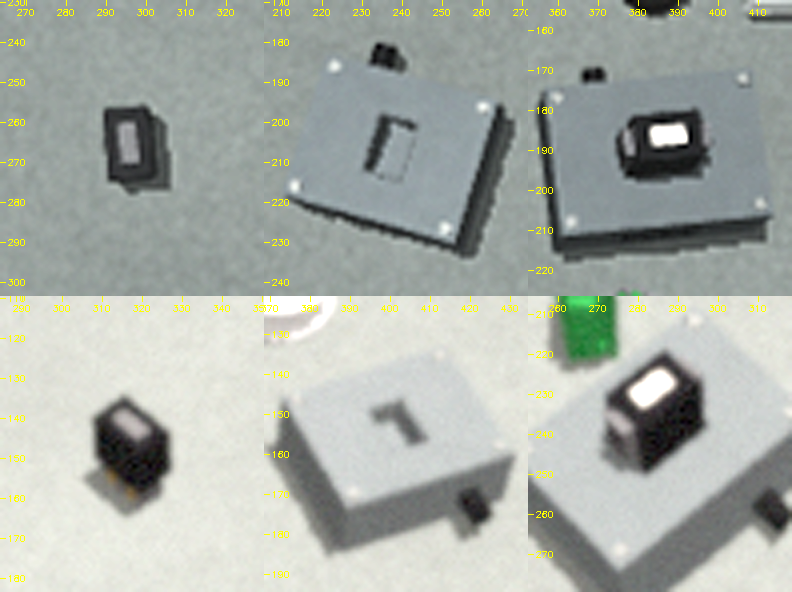

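The crops show the screw dots on both box tops. The isolator's four are near (223,186), (260,196), (213,216) and (251,226.5) in the top view, and the fuse base's near (360,177), (406,172), (363,208) and (410.5,203.5). The plug head and the carrier are clearly black. I'll fit poses with both views.

```bash
cat > fit.py <<'E'
from h import *
from scipy.optimize import minimize, least_squares
def box(x,y,yaw,sx,sy,z0,z1):
    c,s=np.cos(yaw),np.sin(yaw)
    return np.array([[x+c*a*sx/2-s*b*sy/2,y+s*a*sx/2+c*b*sy/2,z] for z in(z0,z1) for a in(-1,1) for b in(-1,1)])
def sil(n,boxes,off,shape,k=8):
    m=np.zeros((shape[0]*k,shape[1]*k),np.uint8)
    for P in boxes:
        q=(proj(n,P)-off+.5)*k-.5
        cv2.fillConvexPoly(m,cv2.convexHull(np.round(q).astype(np.int32)),255)
    return cv2.resize(m,(shape[1],shape[0]),interpolation=cv2.INTER_AREA)/255.
def fitblack(ims,p0,boxf,centers,lo=15,hi=75,r=20):
    T={}
    for n in ims:
        u,v=[int(a) for a in centers[n]];g=ims[n][v-r:v+r,u-r:u+r].max(2).astype(float)
        T[n]=(np.clip((hi-g)/(hi-lo),0,1),np.array([u-r,v-r]))
    f=lambda p:sum(((sil(n,boxf(p),T[n][1],T[n][0].shape)-T[n][0])**2).sum() for n in T)
    best=None
    for s in range(3):
        S=np.array([p0]+[np.array(p0)+d for d in np.diag([.006,.006,.15])*(1 if s%2 else -1)])
        o=minimize(f,p0,method="Nelder-Mead",options=dict(initial_simplex=S,xatol=1e-5,fatol=1e-3))
        p0=o.x
    return o.x,o.fun
E
python3 - <<'E'
from fit import *
I={n:cv2.imread(f"pics/{n}0.png") for n in("top","scene")}
print(I["top"][267-6:267+8:2,285:310:2].max(2)); 
print(I["scene"][140:166:3,308:330:2].max(2))
bf=lambda p:[box(p[0],p[1],p[2],.046,.030,.02,.062)]
for k in(["top"],["scene"],["top","scene"]):
    print("plug",k,*fitblack({n:I[n] for n in k},[.444,.076,.0],bf,dict(top=(297,267),scene=(318,147))))
def rect(name,z,pts,sp,x0):
    # pose + screw half-spacings from dot pixels in both views
    def f(p):
        r=[]
        for n,L in pts.items():
            q=proj(n,box(p[0],p[1],p[2],p[3],p[4],z,z)[:4])
            for u in L: r+=list((q-u)[np.argmin(((q-u)**2).sum(1))])
        return r
    o=least_squares(f,x0);print(name,o.x.round(4),np.round(o.fun,1))
iso_t=[(223.3,186),(260.3,196),(213.3,216),(250.8,226.5)];iso_s=[(390.8,135.3),(412.8,152.9+4.9)[:0] or (428.3,157.3),(391,169.3)][:0]
iso_s=[(369+(x-264)/4-.5,121+(y-296)/4-.5) for x,y in((441,355),(354,491),(501,443))]
fb_t=[(359.75,177),(406.3,172),(363.3,208),(410.5,203.5)]
fb_s=[(253+(x-528)/4-.5,206+(y-296)/4-.5) for x,y in((695,320),(620,550),(787,410))]
for nm,z,t,s,x0 in(("iso",.05,iso_t,iso_s,[.6,.232,-.28,.08,.1]),("base",.07,fb_t,fb_s,[.62,-.155,.1,.08,.12])):
    rect(nm+" t",z,dict(top=t),0,x0);rect(nm+" s",z,dict(scene=s),0,x0);rect(nm+" ts",z,dict(top=t,scene=s),0,x0)
E
```

```text
[[102 106  91  36  65 104  90  36  28  54  68 105 106]
 [ 99 101  96  32  66  97  88  33  33  56  71 103 102]
 [101 103  88  33  61  99  97  32  33  54  72 105 105]
 [100 105  93  33  47 101  97  29  30  55  61 108 101]
 [104 103 108  30  40 104 104  30  30  52  46 116 102]
 [ 98 100 108  27  39  32  29  35  32  43  45 111 104]
 [105  99 107  33  37  40  37  34  27  41  46 111 102]]
[[ 96  41  52 105 119 105  61  74 129 144 145]
 [ 91  22  30  48  93 119 116  73  45  91 138]
 [ 96  18  17  11  26  46  45  35  32  47 130]
 [102  23  17  16  19  30  23  21  13  40 130]
 [132  71  32  25  16   2  25   4  17  32 122]
 [ 83  80  83  49  17  17  25  16  39 114 143]
 [111  86  84  72  64  53  28  51  68 133 148]
 [147 134 110  86  84  78  70 100 133 143 144]
 [147 145 147 129 102 119 138 147 147 147 144]]
plug ['top'] [0.43970828 0.07816115 0.0617804 ] 77.35967896962705
plug ['scene'] [ 0.44076301  0.07828847 -0.2028104 ] 102.05646386005384
plug ['top', 'scene'] [ 0.44008219  0.07742662 -0.07930725] 192.53492022299116
iso t [ 0.6012  0.2336 -0.2964  0.0848  0.1036] [-0.1 -0.2 -0.1  0.1  0.1  0.   0.   0. ]
iso s [ 0.5963  0.2366 -0.2945  0.0823  0.1052] [ 0. -0.  0.  0. -0. -0.]
iso ts [ 0.5994  0.2344 -0.293   0.0829  0.1043] [-0.7  0.9 -0.4  1.1 -0.2  0.4  0.   0.3  0.   1.   0.4  1.2  0.1  1.2]
base t [ 0.6314 -0.1588  0.0779  0.0843  0.1243] [-0.1 -0.2 -0.   0.2  0.1  0.1  0.1 -0.1]
base s [ 0.6275 -0.1587  0.0878  0.0819  0.1248] [-0.4  0.4 -0.2 -0.3  0.6 -0.1]
base ts [ 0.6295 -0.1588  0.0847  0.0824  0.1244] [-0.1  1.  -0.   1.1  0.2  0.6  0.2  0.1  0.1  1.   0.3  0.4  1.1  0.7]
```

```bash
cat >> fit.py <<'E'
def fitsoft(ims,p0,boxf,centers,thr,r=20,free=3):
    T={}
    for n in ims:
        u,v=[int(a) for a in centers[n]];g=ims[n][v-r:v+r,u-r:u+r].max(2).astype(np.float32)
        g=cv2.resize(g,None,fx=4,fy=4,interpolation=cv2.INTER_LINEAR)
        m=(g<thr[n]).astype(np.uint8)
        l=cv2.connectedComponents(m)[1];c=l[60:100,60:100];c=c[c>0];m=(l==np.bincount(c).argmax()).astype(np.uint8)
        cs,_=cv2.findContours(m,cv2.RETR_EXTERNAL,cv2.CHAIN_APPROX_NONE)
        m[:]=0;cv2.drawContours(m,cs,-1,1,-1)
        m=cv2.morphologyEx(m,cv2.MORPH_OPEN,np.ones((13,13)))
        T[n]=(cv2.resize(m.astype(np.float32),None,fx=.25,fy=.25,interpolation=cv2.INTER_AREA),np.array([u-r,v-r]))
    f=lambda p:sum(((sil(n,boxf(p),T[n][1],T[n][0].shape)-T[n][0])**2).sum() for n in T)
    for s in range(4):
        S=np.array([p0]+[np.array(p0)+d for d in np.diag([.006,.006,.15])*(1 if s%2 else -1)])
        o=minimize(f,p0,method="Nelder-Mead",options=dict(initial_simplex=S,xatol=1e-5,fatol=1e-3));p0=o.x
    return o.x.round(4),round(o.fun,1),[(n,T[n][0].sum(),sil(n,boxf(p0),T[n][1],T[n][0].shape).sum()) for n in T]
E
python3 - <<'E'
from fit import *
I={n:cv2.imread(f"pics/{n}0.png") for n in("top","scene")}
bf=lambda p:[box(p[0],p[1],p[2],.046,.030,.02,.062)]
for th in((42,62),(48,66)):
  for k in(["top"],["scene"],["top","scene"]):
    print("plug",k,*fitsoft({n:I[n] for n in k},[.444,.076,.08],bf,dict(top=(297,267),scene=(318,147)),dict(top=th[0],scene=th[1])))
s=[(309.1,136.5+1),]
# candidates on top-face corners/label by eye
for u,v in((264+104/4,230+107/4),(264+150/4,230+107/4),(264+157/4,230+178/4),(264+110/4,230+183/4)): print(ray("top",u-.5,v-.5,.062))
E
```

```text
plug ['top'] [0.4398 0.0781 0.0441] 6.0 [('top', np.float32(213.6875), np.float64(227.90980392156862))]
plug ['scene'] [ 0.4426  0.0769 -0.1742] 93.4 [('scene', np.float32(230.1875), np.float64(335.53725490196075))]
plug ['top', 'scene'] [ 0.4406  0.0779 -0.0484] 110.0 [('top', np.float32(213.6875), np.float64(228.40784313725487)), ('scene', np.float32(230.1875), np.float64(346.8196078431373))]Traceback (most recent call last):
  File "<stdin>", line 6, in <module>
  File "fit.py", line 38, in fitsoft
    o=minimize(f,p0,method="Nelder-Mead",options=dict(initial_simplex=S,xatol=1e-5,fatol=1e-3));p0=o.x
    res = _minimize_neldermead(fun, x0, args, callback, bounds=bounds,
                               **options)
    fsim[j] = func(sim[j])
              ~~~~^^^^^^^^
    fx = function(np.copy(x), *(wrapper_args + args))
  File "fit.py", line 35, in <lambda>
    f=lambda p:sum(((sil(n,boxf(p),T[n][1],T[n][0].shape)-T[n][0])**2).sum() for n in T)
               ~~~^^^^^^^^^^^^^^^^^^^^^^^^^^^^^^^^^^^^^^^^^^^^^^^^^^^^^^^^^^^^^^^^^^^^^^
  File "fit.py", line 35, in <genexpr>
    f=lambda p:sum(((sil(n,boxf(p),T[n][1],T[n][0].shape)-T[n][0])**2).sum() for n in T)
                     ~~~^^^^^^^^^^^^^^^^^^^^^^^^^^^^^^^^^
  File "fit.py", line 9, in sil
    q=(proj(n,P)-off+.5)*k-.5
       ~~~~^^^^^
  File "h.py", line 4, in proj
    c=get_calibration(n);p=np.c_[np.atleast_2d(P),np.ones(len(np.atleast_2d(P)))]@c["world_to_cam"].T
ValueError: time passes only in moves, steps and waits
```

```bash
python3 -m jog '{"linear":[[34,48,0],[34,48,0],[34,48,0],[34,48,0],[34,48,0],[34,48,0],[34,48,0],[0,54,0],[-4,54,0],[-4,54,0],[-6,54,0],[-4,54,0]],"turn":[-0.5,-0.5,-0.5,-0.5,-0.5,-0.5,-0.5,-0.1,0,0,0,0]}' 1 20
```

```text
t: 1.6
tcp_pos: [0.4413, 0.0233, 0.4046]
tool_rot: [1.0, 0.024, -0.0, -0.0]
force: [0.2, 0.6, 0.1]
finger_gap: 1.006
gripper_force: 0.0
```

```bash
python3 -m jog '{"linear":[[-1,40,0],[-1,15,-15],[0,0,-50],[0,0,-50],[0,0,0]],"turn":[0,0,0,0,0]}' 1 20
python3 - <<'E'
from h import *
for n in("scene","top"): cv2.imwrite(f"pics/{n}1.png",snapshot(n)[:,:,::-1])
t=cv2.imread("pics/top1.png")[:,:,::-1];s=cv2.imread("pics/scene1.png")[:,:,::-1]
cv2.imwrite("pics/m1.png",np.hstack([tile(t,297,260,90,100),tile(s,318,140,100,100)]))
print(sense()["tcp_pos"])
E
```

```text
t: 2.22
tcp_pos: [0.4385, 0.0768, 0.2868]
tool_rot: [1.0, 0.024, -0.005, -0.001]
force: [0.2, -0.8, 0.1]
finger_gap: 1.004
gripper_force: 0.0
[0.44014866 0.07667971 0.29013296]
```

View pics/m1.png

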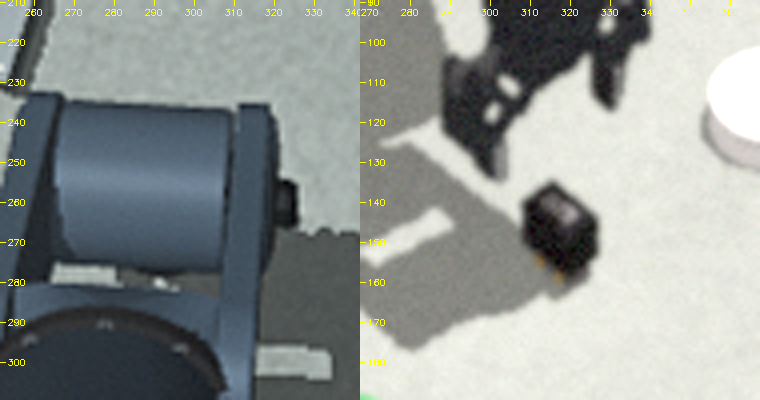

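The fingertips straddle the plug at scene (300,133) and (331,115), with the head at (318,143). I'll descend and squeeze.

```bash
python3 -m jog '{"linear":[[0,0,-45],[0,0,-30],[0,0,-15],[0,0,0],[0,0,0],[0,0,0]],"turn":[0,0,0,0,0,0]}' 1 20; python3 -m jog '{"linear":[[0,0,0],[0,0,0],[0,0,0],[0,0,0],[0,0,0],[0,0,0],[0,0,0],[0,0,0]],"turn":[0,0,0,0,0,0,0,0]}' 0 20
```

```text
t: 3.08
tcp_pos: [0.4404, 0.0767, 0.2011]
tool_rot: [1.0, 0.024, 0.002, 0.0]
force: [-0.2, 0.1, -1.0]
finger_gap: 1.002
gripper_force: 0.0
t: 4.08
tcp_pos: [0.4398, 0.0767, 0.1998]
tool_rot: [1.0, 0.024, 0.0, 0.0]
force: [-1.4, -1.1, 4.9]
finger_gap: 0.349
gripper_force: 24.6
```

```bash
python3 -m jog '{"linear":[[0,0,0],[0,0,0],[0,0,0],[0,0,0],[0,0,20],[0,0,40],[0,0,10],[0,0,0],[0,0,0],[0,0,0],[0,0,0],[0,0,0]],"turn":[0,0,0,0,0,0,1,1,1,1,1,1]}' 1 20; python3 -m jog '{"linear":[[0,0,0],[0,0,0],[0,0,0],[0,0,0],[0,0,0],[0,0,0],[0,0,0],[0,0,0],[0,0,0],[0,0,0],[0,0,0],[0,0,0]],"turn":[1,1,1,1,1,1,1,1,1,1,1,1]}'
```

```text
t: 5.58
tcp_pos: [0.4397, 0.0767, 0.2697]
tool_rot: [0.959, 0.284, -0.0, -0.0]
force: [0.5, -0.5, -0.1]
finger_gap: 1.002
gripper_force: 0.0
t: 7.08
tcp_pos: [0.4397, 0.0767, 0.2697]
tool_rot: [0.689, 0.725, -0.0, -0.0]
force: [-0.3, 0.5, -0.9]
finger_gap: 1.0
gripper_force: 0.0
```

```bash
python3 -m jog '{"linear":[[0,0,-20],[0,0,-35],[0,0,-15],[0,0,0],[0,0,0]],"turn":[0,0,0,0,0]}'; python3 -m jog '{"linear":[[0,0,0],[0,0,0],[0,0,0],[0,0,0],[0,0,0],[0,0,0],[0,0,0]],"turn":[0,0,0,0,0,0,0]}' 0 45
```

```text
t: 7.7
tcp_pos: [0.44, 0.0767, 0.2001]
tool_rot: [0.69, 0.724, 0.0, 0.0]
force: [-0.4, -0.8, 0.3]
finger_gap: 1.002
gripper_force: 0.0
t: 8.57
tcp_pos: [0.4399, 0.0767, 0.2004]
tool_rot: [0.69, 0.724, 0.0, 0.001]
force: [-0.9, -0.0, 6.1]
finger_gap: 0.529
gripper_force: 46.6
```

```bash
python3 -m jog '{"linear":[[0,0,35],[0,0,35],[32,31,0],[32,31,0],[32,31,0],[32,31,0],[32,31,0],[0,0,0],[0,0,0]],"turn":[0,0,-0.8,-0.8,-0.8,-0.8,-0.74,0,0]}'
sed -i 's/^from station import \*/from station import *\nimport functools\nget_calibration=functools.cache(get_calibration)/' h.py
python3 - <<'E'
from fit import *
I={n:cv2.imread(f"pics/{n}0.png") for n in("top","scene")}
bf=lambda p:[box(p[0],p[1],p[2],.046,.030,.02,.062)]
g=I["scene"][132:166,306:332].max(2)
# fill the label: mask by intensity<60 plus hull
for n,th,c in(("scene",60,(318,147)),("top",42,(297,267))):
    u,v=c;J=I[n].copy();p=J[v-22:v+22,u-22:u+22]
    m=cv2.resize(p.max(2).astype(np.float32),None,fx=4,fy=4)<th
    l=cv2.connectedComponents(m.astype(np.uint8))[1];k=np.bincount(l[l>0]).argmax()
    ys,xs=np.where(l==k);h=cv2.convexHull(np.c_[xs,ys].astype(np.int32));M=np.zeros(m.shape,np.uint8);cv2.fillConvexPoly(M,h,1)
    T=cv2.resize(M.astype(np.float32),None,fx=.25,fy=.25,interpolation=cv2.INTER_AREA)
    off=np.array([u-22,v-22])
    f=lambda q:((sil(n,bf([q[0],q[1],.049]),off,T.shape)-T)**2).sum()
    o=minimize(f,[.44,.077],method="Nelder-Mead",options=dict(initial_simplex=[[.44,.077],[.446,.077],[.44,.083]]))
    print(n,o.x.round(4),o.fun,T.sum(),sil(n,bf([.44,.0767,.049]),off,T.shape).sum())
for n in("scene","top"): cv2.imwrite(f"pics/{n}2.png",snapshot(n)[:,:,::-1])
t=cv2.imread("pics/top2.png")[:,:,::-1];s=cv2.imread("pics/scene2.png")[:,:,::-1]
cv2.imwrite("pics/m2.png",np.hstack([tile(t,239,207,90,100),tile(s,402,150,100,100)]))
E
```

```text
t: 9.7
tcp_pos: [0.5988, 0.2315, 0.269]
tool_rot: [0.803, 0.596, -0.001, -0.001]
force: [0.2, -0.1, -2.2]
finger_gap: 0.53
gripper_force: 46.8
scene [0.4414 0.0778] 31.207880622837365 309.0 356.83921568627454
top [0.4398 0.0781] 4.616370746828144 225.5 228.1764705882353
```

View pics/m2.png

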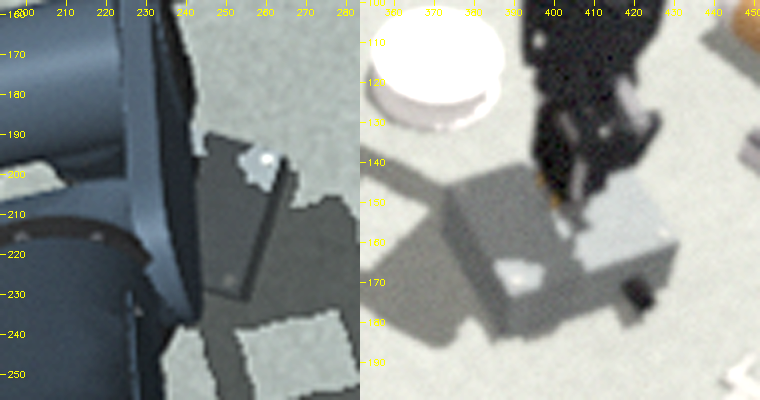

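The plug hovers over the box top in the scene view (tip near (400,152)). I'll nudge it and lower it while watching the force.

```bash
python3 -m jog '{"linear":[[1.5,0,-10],[0,0,-7],[0,0,-3],[0,0,-3],[0,0,0]],"turn":[0,0,0,0,0]}'
```

```text
t: 10.42
tcp_pos: [0.6008, 0.2314, 0.2503]
tool_rot: [0.803, 0.596, -0.001, 0.0]
force: [-6.9, -2.8, 19.1]
finger_gap: 0.531
gripper_force: 49.4
```

```bash
python3 -c "
from station import *
s=sense();print(s['force'],s['ft_torque'])"; python3 -m jog '{"linear":[[-2,-1,0],[0,0,0]],"turn":[0,0]}'; python3 -c "
from station import *
s=sense();print(s['force'],s['ft_torque'])"
```

```text
[-6.91618683 -2.82576074 19.14831742] [-0.60741595  1.19892552 -0.06688043]
t: 10.68
tcp_pos: [0.5999, 0.2309, 0.2503]
tool_rot: [0.803, 0.595, 0.002, 0.001]
force: [-3.6, 0.0, 16.2]
finger_gap: 0.534
gripper_force: 48.8
[-3.61520156  0.0246221  16.24420282] [-0.07548598  0.65509617 -0.04893949]
```

```bash
for i in 1; do python3 -m jog '{"linear":[[-1.5,0,0],[0,0,0]],"turn":[0,0]}'; done; python3 -c "
from station import *
s=sense();print(s['tcp_pos'],s['force'],s['ft_torque'])"
```

```text
t: 10.92
tcp_pos: [0.5992, 0.2309, 0.2503]
tool_rot: [0.803, 0.595, 0.003, 0.001]
force: [-2.0, -1.1, 13.6]
finger_gap: 0.532
gripper_force: 48.6
[0.59922822 0.23091447 0.25032011] [-2.037338   -1.08075208 13.62940276] [-0.18426439  0.27562943  0.01569278]
```

```bash
python3 - <<'E'
from fit import *
I={n:cv2.imread(f"pics/{n}0.png") for n in("top","scene")}
D={}
for n,L in dict(top=[(223.3,186),(260.3,196),(213.3,216),(250.8,226.5)],scene=[(412.8,135.3),(391,169.3),(427.8,157.3),(374,147.5)]).items():
    D[n]=[]
    for u,v in L:
        u0,v0=int(round(u)),int(round(v));p=I[n][v0-4:v0+5,u0-4:u0+5].max(2).astype(float)
        w=np.clip(p-np.median(p)-12,0,None);
        yy,xx=np.mgrid[-4:5,-4:5]
        w*=((xx**2+yy**2)<=10)
        D[n].append((u0+(w*xx).sum()/max(w.sum(),1),v0+(w*yy).sum()/max(w.sum(),1)));print(n,np.round(D[n][-1],2),p.max(),w.sum())
def fit(pts,yawfix=None):
    def f(p):
        r=[]
        for n,L in pts.items():
            q=proj(n,box(p[0],p[1],p[2],p[3],p[3]+.02,.05,.05)[:4])
            for u in L: r+=list((q-u)[np.argmin(((q-u)**2).sum(1))])
        return r
    o=least_squares(f,[.6,.232,-.29,.083]);print(o.x.round(4),o.fun.round(2))
fit(dict(top=D["top"]));fit(dict(scene=D["scene"]));fit(dict(scene=D["scene"][:3]))
q=proj("top",box(.601,.2325,-.294,.038,.024,.05,.05)[:4]);print(q.round(1))
t=cv2.resize(I["top"][192:222,222:254],None,fx=16,fy=16,interpolation=cv2.INTER_CUBIC)
s=cv2.resize(I["scene"][138:168,386:418],None,fx=16,fy=16,interpolation=cv2.INTER_CUBIC)
for im,n,o in((t,"top",(222,192)),(s,"scene",(386,138))):
    for c,col in(((.601,.2325),(0,0,255)),((.5992,.2309),(0,255,0))):
        q=proj(n,box(*c,-.294,.038,.024,.05,.05)[[0,1,3,2]]);cv2.polylines(im,[np.int32((q-o+.5)*16)],True,col,1)
cv2.imwrite("pics/hole.png",np.clip(np.hstack([t,s])*1.5,0,255).astype(np.uint8)[:, :1024])
cv2.imwrite("pics/hole.png",cv2.resize(cv2.imread("pics/hole.png"),(800,375)))
E
```

```text
top [223.15 186.07] 153.0 169.0
top [260.31 196.22] 159.0 164.0
top [213.22 216.03] 158.0 178.0
top [250.8  226.67] 155.0 198.0
scene [413. 135.] 146.0 0.0
scene [390.9 169.4] 150.0 10.0
scene [428. 157.] 146.0 0.0
scene [374. 148.] 146.0 0.0
[ 0.6008  0.2338 -0.2979  0.0843] [-0.12 -0.07 -0.01  0.17  0.02 -0.05  0.12 -0.05]
[ 0.5958  0.2346 -0.2738  0.0874] [-1.47 -0.47 -0.05  1.21 -0.02  0.67  1.52 -1.47]
[ 0.5957  0.2375 -0.3048  0.0849] [-0.18 -0.28  0.22 -0.21 -0.06  0.49]
[[239.5 214.1]
 [230.9 211.7]
 [243.8 200.5]
 [235.2 198.1]]
```

View pics/hole.png

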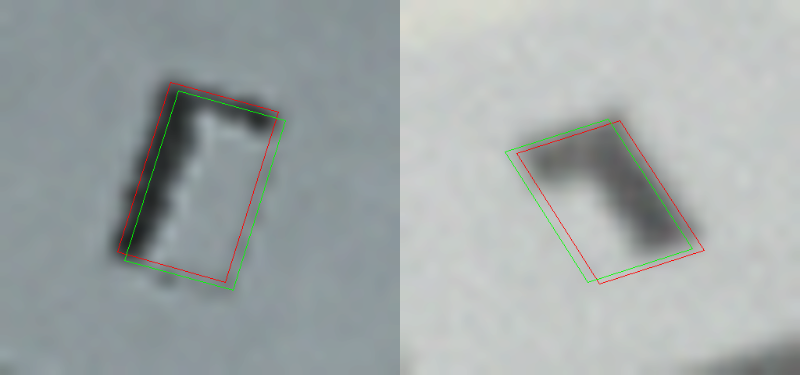

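In both views the red outline at (.601,.2325) fits the hole mouth, so I'm about 2 mm short in y. I'll lift slightly, correct and press again.

```bash
python3 -m jog '{"linear":[[0,0,5],[0,0,0]],"turn":[0,0]}'; python3 -m jog '{"linear":[[2.5,1.5,0],[0,0,0],[0,0,0]],"turn":[0,0,0]}'
```

```text
t: 11.18
tcp_pos: [0.5977, 0.2306, 0.2517]
tool_rot: [0.803, 0.595, -0.0, -0.0]
force: [-0.4, -1.1, -1.1]
finger_gap: 0.534
gripper_force: 46.9
t: 11.55
tcp_pos: [0.6002, 0.2322, 0.2512]
tool_rot: [0.803, 0.595, -0.0, -0.0]
force: [1.0, -0.4, -2.6]
finger_gap: 0.534
gripper_force: 46.9
```

```bash
python3 -m jog '{"linear":[[0.6,0.6,0],[0,0,-2],[0,0,-2],[0,0,-2],[0,0,0]],"turn":[0,0,0,0,0]}'
```

```text
t: 12.18
tcp_pos: [0.601, 0.233, 0.25]
tool_rot: [0.803, 0.596, 0.001, 0.001]
force: [-6.9, -1.1, 20.4]
finger_gap: 0.532
gripper_force: 49.4
```

```bash
python3 -m jog '{"linear":[[0,0,1],[-1,0,0],[-1,0,0],[-1,0,0],[0,0,0]],"turn":[0,0,0,0,0]}'; python3 -m jog '{"linear":[[-1,0,0],[-1,0,0],[-1,0,0],[0,0,0]],"turn":[0,0,0,0]}'
```

```text
t: 12.8
tcp_pos: [0.5997, 0.2329, 0.2501]
tool_rot: [0.803, 0.596, 0.003, 0.002]
force: [0.5, -0.9, 10.8]
finger_gap: 0.532
gripper_force: 48.3
t: 13.3
tcp_pos: [0.5983, 0.2328, 0.25]
tool_rot: [0.803, 0.596, 0.006, 0.004]
force: [4.7, -2.2, 7.1]
finger_gap: 0.533
gripper_force: 47.7
```

```bash
python3 - <<'E'
from fit import *
im=snapshot("scene")[:,:,::-1].copy();cv2.imwrite("pics/scene3.png",im)
k=12;o=np.array((376,126));s=cv2.resize(im[126:176,376:442],None,fx=k,fy=k,interpolation=cv2.INTER_CUBIC)
s=np.clip(s*1.8,0,255).astype(np.uint8);r=s.copy()
p=sense()["tcp_pos"]
def dr(c,sx,sy,z,col): cv2.polylines(s,[np.int32((proj("scene",box(*c,-.294,sx,sy,z,z)[[0,1,3,2]])-o+.5)*k)],True,col,1)
dr((.6008,.2325),.038,.024,.05,(0,0,255));dr(p[:2],.036,.022,.05,(0,255,0));dr(p[:2],.046,.030,.07,(255,0,0));dr((.6008,.2325),.1,.12,.05,(0,0,255))
cv2.imwrite("pics/m3.png",s)
E
```

```text
(no output)
```

View pics/m3.png

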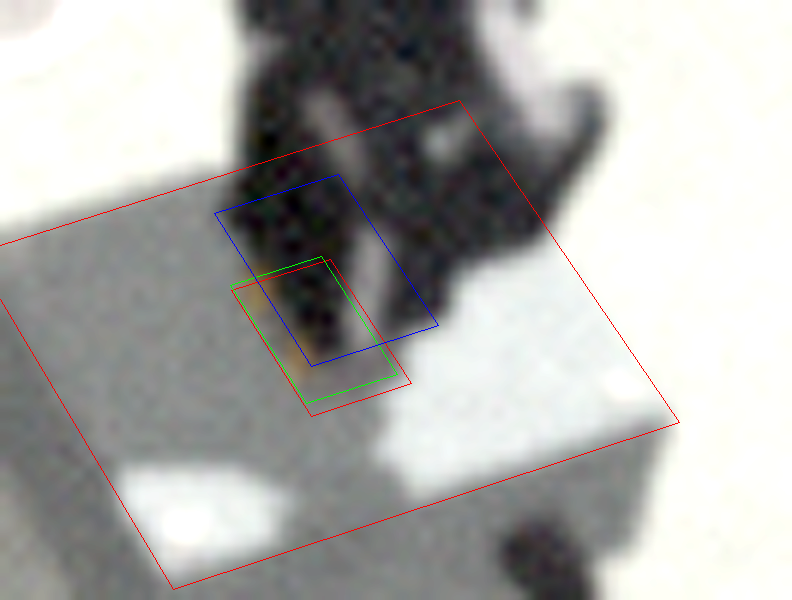

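```bash
cat > ft.py <<'E'
from station import *
import numpy as np,sys,json,os
s=sense();w=np.r_[s["force"],s["ft_torque"]]
if sys.argv[1]=="free": json.dump([list(w)],open("free.json","w"));
f=np.array(json.load(open("free.json"))).mean(0);F=w-f
h=s["tcp_pos"][2]-.05
print(s["tcp_pos"].round(4),F.round(2))
if F[2]>3:
    rx=(-h*F[0]-F[4])/F[2];ry=(F[3]-h*F[1])/F[2];a=-.294;c,n=np.cos(a),np.sin(a)
    print("contact centroid world mm",1e3*rx,1e3*ry,"plug frame",1e3*(c*rx+n*ry),1e3*(-n*rx+c*ry))
E
python3 -m jog '{"linear":[[0,0,4],[2.5,0,0],[2.5,0,0],[0,0,0],[0,0,0],[0,0,0]],"turn":[0,0,0,0,0,0]}' >/dev/null; python3 ft.py free
python3 -m jog '{"linear":[[0,0,-2],[0,0,-2],[0,0,-1.5],[0,0,0]],"turn":[0,0,0,0]}'>/dev/null; python3 ft.py x;python3 -m jog '{"linear":[[0,0,0]],"turn":[0]}'>/dev/null; python3 ft.py x
```

```text
[0.5999 0.2328 0.2502] [0. 0. 0. 0. 0. 0.]
[0.5998 0.2328 0.2449] [-1.26  0.41  0.3   0.18  0.13 -0.06]
[0.5998 0.2328 0.2449] [-1.18  1.57  0.03  0.15  0.12 -0.09]
```

The prong has entered the socket at (.5998,.2328), with z down and no force. I'll push it home.

```bash
python3 -m jog '{"linear":[[0,0,-4],[0,0,-4],[0,0,-4],[0,0,-3],[0,0,-2],[0,0,0]],"turn":[0,0,0,0,0,0]}'; python3 ft.py x
```

```text
t: 15.48
tcp_pos: [0.5997, 0.2329, 0.2304]
tool_rot: [0.803, 0.595, -0.0, -0.0]
force: [-6.7, -0.0, 12.7]
finger_gap: 0.535
gripper_force: 48.4
[0.5997 0.2329 0.2304] [-6.86 -0.24 15.11 -0.06  0.93 -0.05]
contact centroid world mm 20.61317202932053 -1.328534122459749 plug frame 20.113696840306805 4.701814909280695
```

```bash
python3 -m jog '{"linear":[[0,0,-2],[0,0,0]],"turn":[0,0]}'; python3 -m jog '{"linear":[[0,0,2],[0,0,0],[0,0,0],[0,0,0],[0,0,0],[0,0,30],[0,0,50],[0,-50,40],[0,-60,20],[0,-60,0]],"turn":[0,0,0,0,0,0,0,-1,-1,-1]}' 1 25
python3 - <<'E'
from fit import *
for n in("top","scene"): cv2.imwrite(f"pics/{n}4.png",snapshot(n)[:,:,::-1])
t=cv2.imread("pics/top4.png")[:,:,::-1];s=cv2.imread("pics/scene4.png")[:,:,::-1]
cv2.imwrite("pics/m4.png",np.hstack([tile(t,239,207,90,100),tile(s,402,150,100,100)]))
E
```

```text
t: 15.72
tcp_pos: [0.5996, 0.2329, 0.2304]
tool_rot: [0.803, 0.596, 0.0, 0.0]
force: [-10.3, -0.5, 22.2]
finger_gap: 0.529
gripper_force: 49.7
t: 16.98
tcp_pos: [0.6004, 0.0634, 0.3695]
tool_rot: [0.875, 0.485, 0.002, 0.002]
force: [0.7, 0.0, 0.5]
finger_gap: 0.997
gripper_force: 0.0
```

View pics/m4.png

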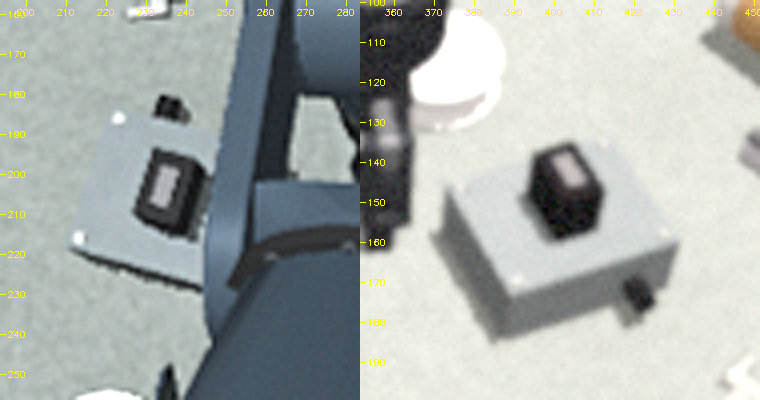

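The plug sits square with its head on the box top in both views: top (241,204), scene (403,150). Next is the fuse carrier.

```bash
python3 -m jog '{"linear":[[3,-22,0],[3,-22,0],[3,-22,0],[3,-22,0],[3,-22,0],[3,-22,0],[3,-22,0],[3,-22,0],[3,-22,0],[3,-22,0],[0,-3,0],[0,0,0]],"turn":[-1,-1,-1,-1,-1,-1,-1,-1,-1,-1,-0.7,0]}'
python3 - <<'E'
from fit import *
im=snapshot("scene")[:,:,::-1].copy();cv2.imwrite("pics/scene5.png",im);p=sense()["tcp_pos"];print(p,sense()["tool_rot"])
k=8;o=np.array((240,180));s=np.clip(cv2.resize(im[180:270,240:336],None,fx=k,fy=k,interpolation=cv2.INTER_CUBIC)*1.6,0,255).astype(np.uint8)
# grid of predicted carrier and of the bare base top; shows where TCP axis meets carrier top
def dr(c,sx,sy,z,col): cv2.polylines(s,[np.int32((proj("scene",box(*c,.08,sx,sy,z,z)[[0,1,3,2]])-o+.5)*k)],True,col,1)
c=(.631,-.160);dr(c,.03,.043,.118,(0,0,255));dr(c,.1,.14,.07,(0,0,255));dr(c,.017,.056,.112,(0,255,0))
cv2.imwrite("pics/m5.png",cv2.resize(s,None,fx=.83,fy=.83))
E
```

```text
t: 18.58
tcp_pos: [0.63, -0.158, 0.3665]
tool_rot: [0.999, 0.04, -0.0, -0.0]
force: [-0.3, 0.8, 0.5]
finger_gap: 1.003
gripper_force: 0.0
[ 0.62997756 -0.15769844  0.36656606] [ 9.99166054e-01  4.08282258e-02 -3.57987312e-04 -3.53790579e-04]
```

View pics/m5.png

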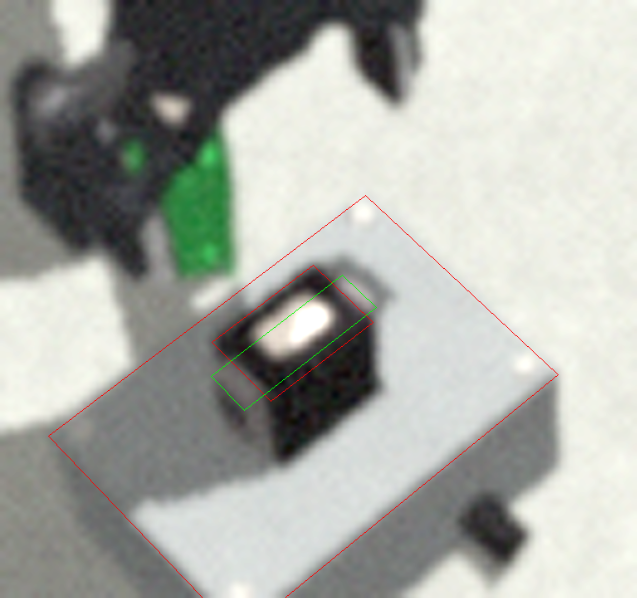

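The model at (.631,-.160) overlays the carrier and base within a pixel. The fingers sit symmetrically above it and clear of the green decoy. I'll descend and pinch.

```bash
python3 -m jog '{"linear":[[1,-2,-30],[0,0,-40],[0,0,-30],[0,0,-17],[0,0,0],[0,0,0],[0,0,0]],"turn":[0,0,0,0,0,0,0]}'; python3 -m jog '{"linear":[[0,0,0],[0,0,0],[0,0,0],[0,0,0],[0,0,0],[0,0,0],[0,0,0],[0,0,0]],"turn":[0,0,0,0,0,0,0,0]}' 0 28
```

```text
t: 19.5
tcp_pos: [0.6315, -0.1604, 0.2515]
tool_rot: [0.999, 0.04, 0.001, 0.001]
force: [-0.8, -0.3, -0.4]
finger_gap: 0.999
gripper_force: 0.0
t: 20.5
tcp_pos: [0.6313, -0.1602, 0.2512]
tool_rot: [0.999, 0.04, 0.001, 0.0]
force: [-0.3, 0.1, 5.0]
finger_gap: 0.499
gripper_force: 29.2
```

```bash
python3 -m jog '{"linear":[[0,0,3],[0,0,4],[0,0,6],[0,0,8]],"turn":[0,0,0,0]}'; python3 -m jog '{"linear":[[0,0,10],[0,0,12],[0,0,12],[0,0,12],[0,0,10],[0,0,8],[0,0,4],[0,0,0],[0,0,0],[0,0,0],[0,0,0]],"turn":[0,0,0,0,0,0,0,0,0,0,0]}'
python3 - <<'E'
from fit import *
im={n:snapshot(n) for n in("top","scene")}
cv2.imwrite("pics/m6.png",np.hstack([tile(im["scene"],286,225,90,110),tile(im["top"],239,207,90,110)]))
E
```

```text
t: 21.0
tcp_pos: [0.6309, -0.1603, 0.2712]
tool_rot: [0.999, 0.04, -0.0, -0.0]
force: [0.1, -0.1, -1.2]
finger_gap: 0.491
gripper_force: 28.6
t: 22.38
tcp_pos: [0.6309, -0.1603, 0.3387]
tool_rot: [0.999, 0.04, -0.0, -0.0]
force: [0.3, -0.7, -0.4]
finger_gap: 0.499
gripper_force: 28.6
```

View pics/m6.png

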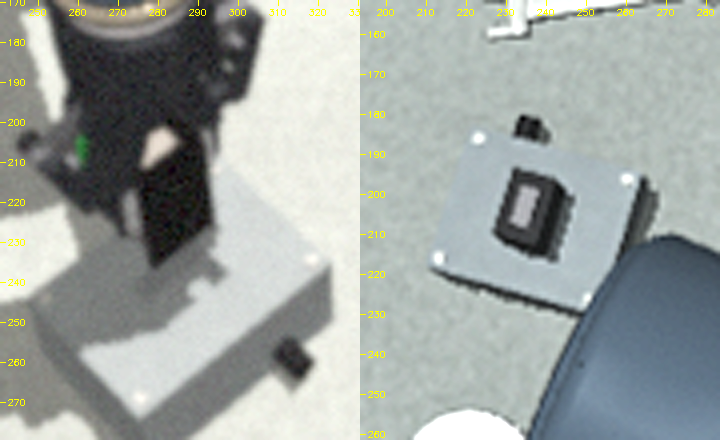

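The carrier hangs upright in the fingers, foot at scene (278,236) clear of the base, and the plug is still seated in the isolator at top (237,203).

```bash
python3 -c "
from station import *
print(sign_off())"
```

```text
the job is handed in; nothing more can be done
None
```

I handed the job in at about 22 s: the plug is fully home in the isolator socket and released, and the fuse carrier is held upright by its pinched catches with its foot about 57 mm above the base; sign-off returned no verdict.

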